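# Cap the stock flask, vented a quarter turn

### The arm

A 7-joint arm with a two-finger parallel gripper is mounted at the origin on the work surface. World frame = base frame: x ahead of the robot, y to its left, z up, the work surface at z = 0. Lengths are in m, angles in degrees, forces in N, time in s.
With the tool pointing down it reaches from about 0.425 to 0.875 m from the base axis. Payload 4.7 kg.
Tool frame: the origin (TCP) lies at the very end of the fingers, on their centre line; the grasp point (between the pads) lies 19 mm behind it; z points along the fingers, y is the line along which they close (so a half turn about z gives the same grasp; the last joint's range is limited). The gripper opens to 87 mm and grips with 3 to 60 N. Pads are 19 mm wide; open, the fingers measure 117 mm over their backs; the gripper's body (75 mm by 190 mm) begins 51 mm behind the grasp point.
Start: joints at [-75.453, 18.392, -4.016, 83.108, 1.295, 78.541, -3.26], TCP at [0.154, 0.631, 0.223] pointing down, gripper open.
Joint ranges: [-163.93, 163.93], [-17.29, 119.83], [-79.2, 71.16], [3.27, 140.29], [-89.18, 269.18], [5.43, 117.66], [-154.24, 154.24]. Speed limits (degrees/s): [147.25, 147.25, 180, 180, 180, 180, 180].

### API

Orientations are given as [roll, pitch, yaw] about the fixed x, y, z axes, in that order (R = Rz(yaw) Ry(pitch) Rx(roll)).
In Python, from cell import get_obs, read_camera, sign_off, silhouettes gives the robot as it stands.
- The arm moves only by the tool play_rows, never from a script. Its argument "steps" is a list that holds one entry, the list of rows, each a list of 7 numbers: the shift along the tool's x, y, z in m, then the turn, a rotation vector about the tool's x, y, z in rad, then the finger opening in m, from 0 to 0.087. A call has 1 to 12 rows; each row shifts and turns the commanded pose from where the row before left it, along the tool's axes as they then stand; what a row does not reach is not made up. A row lasts 1/10 s, in which the tool goes at most 50 mm and 8.59 degrees, less where a joint would pass 70% of its speed; a pose out of reach is approached as far as the arm can. A call is refused whole if a number of a shift passes 0.05 or a number of a turn 0.15, either way. A call with a gripper value outside its range is refused whole. The fingers move at their own pace and stop on an object; "force" is the grip in N (left out, the last holds). Time passes only in rows, so rows that do not move let the fingers close. It gives the time, the measured TCP pose, the force, the opening and the grip force at its end, in the units of the state.
- get_obs(): the state, without advancing time (a new reading comes with each control period).
- read_camera(name): name is "scene" or "top" or "wrist"; returns a dict with "frame" (420x560x3 uint8, red, green, blue), "intrinsics" (3x3 intrinsics, pixels), "k1" (the pictures are not rectified: a ray, as slopes to the right and down, at radius r is drawn at 1 + k1 r^2 times it, then the intrinsics apply), "view" (4x4, takes a point from world to camera coordinates). Camera axes: x right, y up, looking along -z (the intrinsics and any distortion apply to the point x, -y, -z); pixel columns grow to the right and rows downward; lengths in m; the calibration is good to about 2 mm. A picture is of the moment at which its call begins. There is no depth.
- sign_off(): hands the job in; it is judged then, once.
Trained networks look in the newest picture that a camera, given by its name, has taken for a name from the list of things; names that differ only in an ending like _2 or _b are one class to them, and where a whole thing is asked for, a point or a joint stands for the part that bears it (a point fixed in the world has none). Each returns a list of dicts, best first, with "p" (0 to 1); they miss things now and then, are a little off and sometimes report something else, mostly with a low value. They report only what shows in the picture. A call takes as long as a camera call. They do not tell look-alikes from the thing itself.
- silhouettes(camera, name): "pixels" (420x560 bool, what is visible of it) and "extent" ([left, top, right, bottom] in pixels, round what is visible of it).
The state is a dict: "time_s": time; "qpos": joint angles; "joint_velocities": joint speeds; "effort": joint torques, N m; "tool_pos": TCP position; "tool_rot": TCP orientation; "force": force on the tool from outside, world axes, zero at the start; "wrist_torque": the same for the moment, N m; "grip_width": finger opening in m; "grasp_force": force on a finger pad.
Only numpy, scipy, OpenCV 4.12 (cv2) and the standard library are available. Lean on these libraries where they do the work, as an engineer would, in place of code of your own. Each camera call takes 0.05 s, during which the arm holds its last target. There are 200 camera calls.

### The job

The hot stock flask must be closed but able to vent: lift its knurled screw cap up and off the drying peg, put it on the flask's threaded neck and screw it on clockwise until it bottoms out, then back it off a quarter turn. Finish still gripping the cap there, holding it still - do not let go of it - and leave the other lids and dishes where they are.

Things in the scene. Friction and masses are not known exactly. Their poses are not given: they have to be found in the camera images.
- cap_hub (a point): Centre of the round knurled grip hub (40 mm across, 36 mm tall) on top of the loose aluminium flask cap; grip it on its side from above, at any yaw. On the axis, 54 mm above the cap's lower rim, 20 mm above the skirt's flat top, 16 mm below the hub's top. z up along the axis, x towards an ear. Starts 112 mm above the table, on any of the three pegs, any yaw.
- cap: The cap, 0.13 to 0.2 kg, 70 mm tall, the only lid with a knurled hub. Below the hub a round skirt 64 mm across and 34 mm tall, open below, 28 mm deep inside, bore 49 mm across (54 mm in the lowest 4 mm), with two inner lugs at the ears (4 mm thick, 10 mm above the rim, tips 38 mm apart). Origin on the axis at the lower rim; axes as cap_hub.
- cap_ear (a point): Top of one of the cap's two opposite ears (8 mm wide, standing 8 mm out from the skirt, over its full height), 35 mm from the cap's axis on its x axis. The cap is alike after half a turn.
- neck_mouth (a point): Centre of the flask's open mouth, top of its vertical threaded neck, 130 mm above the table. z up, x towards a rib. The steel flask, 92 mm across, is held fast in a low square holder 130 mm wide and cannot turn. Neck core 36 mm across with tapered top, 46 mm over the thread. Cap bottomed: cap_hub 25.5 to 27 mm above this; backed off a quarter turn: 30 to 33 mm above.
- neck_foot (a point): Foot of the same neck on the flask's shoulder, 30 mm below the mouth. Coarse right-handed two-start thread: 22 mm per turn (5.5 mm a quarter turn), 1.5 mm axial play, runs freely. Set on at any yaw, the cap rests on the thread with cap_hub 33 to 45 mm above the mouth; turned clockwise seen from above with a light push it engages and runs down, 140 to 320 degrees in all, to a hard stop.
- rib (a point): One of two opposite ribs on the flask's sloping shoulder, on the flask's x axis, 38 mm from the neck's axis. When the cap bottoms at the hard stop its ears are in line with the ribs (either way round); backed off a quarter turn (counter-clockwise from above) they stand square to them.
- stand: Fixed drying stand: grey plastic base 100 x 320 mm, three white upright pegs in a row along its y axis at y = -105, 0 and 105 mm, 24 mm across, tops 86 mm above the table. Origin: centre of its underside, z up. The lids hang over the pegs with their inner ceiling on the peg's top: lift a lid at least 31 mm straight up to clear its peg.
- wide_lid: Bystander on another peg: wide aluminium lid, 78 mm across, 49 mm tall, small knob. Origin: centre of its lower rim.
- small_cup_lid: Bystander on another peg: plain small aluminium lid, 48 mm across, 32 mm tall, no knob. Origin: centre of its lower rim.
- bowl: Bystander: steel bowl 110 mm across, 45 mm tall, on the table. Origin: centre of its underside.
- ramekin: Bystander: white ceramic ramekin 70 mm across, 40 mm tall, on the table. Origin: centre of its underside.
There are look-alikes about, which are no part of the job. What is shaped like the cap but blue or yellow is not meant.

How it is judged:
By the outcome, as a careful person would: the job done as asked, in the order asked, and still so for the second after the job is handed in, while the arm keeps its last pose, push and grip.
It also fails if it takes over 72 s, if anything falls off the work surface, if the arm or the gripper's body presses on something with over 40 N, if the wrist force passes 120 N, or if a joint passes its speed limit or range.

## Working session

There is one attempt and no reset: what is moved stays moved. The work goes in short steps, Python scripts to look and compute and a tool call to move; the robot and the scene stay as the last step left them, time stands still between calls to the robot, and variables do not carry over. Pictures are saved under pics/ and viewed, at most 10 in all, crops included, and the job is handed in when it is done.

Besides the shell and the picture viewer there is one more tool, called after "Request:" by a JSON object that holds its "method" and its "body", one argument or row to a line. play_rows: Moves the arm, as the interface text tells. Its arguments: {"type":"object","properties":{"steps":{"type":"array","items":{"type":"array","items":{"type":"array","items":{"type":"number"}}}},"force":{"type":"number"}},"required":["steps"]}

```bash
mkdir -p pics; cat > h.py <<'E'
import numpy as np,cv2
from cell import *
def ray(c,u,v):
    K=np.array(c["intrinsics"]);V=np.array(c["view"])
    k=c["k1"];p=cv2.undistortPoints(np.array([[[u,v]]],float),K,np.array([k,0,0,0.]))[0,0]
    d=V[:3,:3].T@np.array([p[0],-p[1],-1]);o=-V[:3,:3].T@V[:3,3];return o,d
def at(c,u,v,z):
    o,d=ray(c,u,v);return o+d*(z-o[2])/d[2]
def proj(c,P):
    K=np.array(c["intrinsics"]);V=np.array(c["view"]);q=V[:3,:3]@np.array(P)+V[:3,3]
    x,y=q[0]/-q[2],-q[1]/-q[2];s=1+c["k1"]*(x*x+y*y);return K[0,0]*x*s+K[0,2],K[1,1]*y*s+K[1,2]
E
python3 - <<'E'
from h import *
ims=[]
for n in("scene","top"):
    c=read_camera(n);cv2.imwrite(f"pics/{n}0.png",c["frame"][:,:,::-1])
    print(n,ray(c,280,210))
    for t in("cap","cap_hub","neck_mouth","rib","stand","wide_lid","small_cup_lid"):
        for d in silhouettes(n,t)[:4]:
            m=d["pixels"];v,u=np.nonzero(m);print(t,round(d["p"],2),np.round(d["extent"]),u.mean().round(1),v.mean().round(1),m.sum())
E
```

```text
scene (array([0.95036423, 0.62762968, 0.70384254]), array([-0.39370732, -0.68723381, -0.61088707]))
cap 0.85 [375. 248. 418. 286.] 394.2 267.8 1051
cap 0.84 [392. 335. 432. 379.] 412.6 355.4 1261
cap 0.77 [429. 251. 464. 286.] 444.9 269.4 940
cap 0.64 [290. 309. 327. 355.] 307.7 331.7 1212
cap_hub 0.97 [392. 332. 433. 378.] 412.8 355.5 1292
cap_hub 0.93 [375. 250. 414. 287.] 394.1 267.6 1068
cap_hub 0.78 [425. 246. 462. 291.] 444.9 269.5 940
cap_hub 0.74 [289. 310. 324. 354.] 307.5 331.6 1148
rib 0.96 [243. 158. 285. 213.] 263.1 188.4 1802
stand 0.93 [285. 237. 424. 320.] 355.3 277.5 3806
wide_lid 0.98 [337. 233. 371. 267.] 352.7 250.3 973
small_cup_lid 0.71 [310. 222. 325. 245.] 315.8 232.0 355
top (array([ 0.35654497, -0.0325738 ,  1.29435277]), array([ 0.17046017,  0.01490357, -0.98525846]))
cap 0.91 [139. 214. 163. 243.] 151.2 225.8 385
cap 0.78 [184. 238. 204. 258.] 193.9 250.3 465
cap 0.72 [176. 288. 200. 309.] 186.7 297.7 417
cap 0.71 [190. 175. 213. 194.] 200.1 182.1 371
cap_hub 0.93 [192. 169. 209. 193.] 200.7 181.4 403
cap_hub 0.84 [184. 240. 205. 261.] 194.9 250.2 430
cap_hub 0.62 [178. 289. 200. 310.] 186.8 297.7 455
cap_hub 0.59 [143. 214. 165. 238.] 151.0 225.5 427
neck_mouth 0.82 [328. 207. 384. 256.] 354.8 232.3 1733
neck_mouth 0.58 [178. 213. 287. 274.] 236.8 241.1 2082
neck_mouth 0.43 [183. 240. 205. 262.] 194.2 250.6 439
rib 0.9 [329. 208. 384. 260.] 354.7 232.0 1718
rib 0.29 [177. 212. 288. 269.] 236.0 241.7 2087
stand 0.75 [177. 212. 287. 274.] 238.2 240.9 1955
wide_lid 0.23 [393. 248. 418. 273.] 404.7 257.8 443
small_cup_lid 0.5 [253. 220. 268. 237.] 260.6 226.6 267
```

View pics/scene0.png

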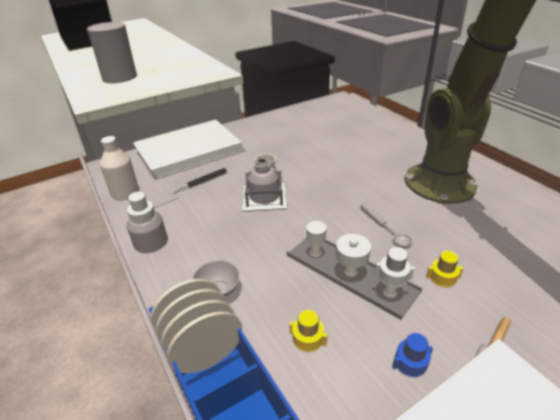

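View pics/top0.png

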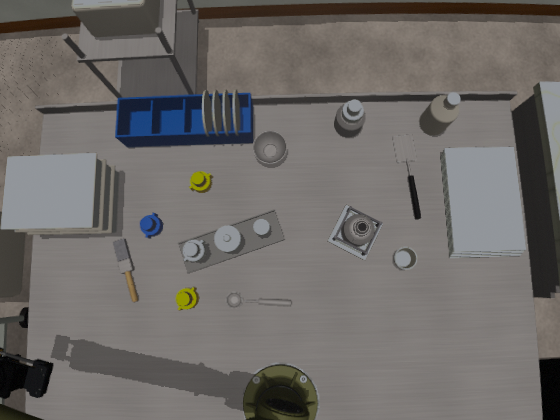

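Candidates for the cap: aluminium knurled cap on the stand's left peg (scene 395,268; top 194,250) – chosen. Not meant: yellow (scene 445,269 and 308,331; top 187,298 and 200,181), blue (413,355; 151,226) and the capped bottle (scene 145,222; top 350,113). The target flask is in the square holder (scene 263,185; top 357,232).

```bash
python3 - <<'E'
from h import *
s=cv2.imread("pics/scene0.png");t=cv2.imread("pics/top0.png")
f=lambda im,u,v,r=30:cv2.resize(im[v-r:v+r,u-r:u+r],(390,290*390//290),interpolation=cv2.INTER_CUBIC)
a=np.hstack([f(s,395,268),f(t,194,250)]);b=np.hstack([f(s,263,185),f(t,357,232)])
cv2.imwrite("pics/crop1.png",cv2.resize(np.vstack([a,b]),(600,600)))
S=read_camera("scene");T=read_camera("top")
def tri(p,q):
    (o1,d1),(o2,d2)=ray(S,*p),ray(T,*q);A=np.stack([d1,-d2],1);k=np.linalg.lstsq(A,o2-o1,rcond=None)[0]
    x,y=o1+k[0]*d1,o2+k[1]*d2;return ((x+y)/2).round(4),np.linalg.norm(x-y).round(4)
print("hub top",tri((397,257),(193.5,247)),at(T,193.5,247,.128),at(S,397,257,.128))
print("mouth",tri((265,160),(362,227)),at(T,362,227,.13),at(S,265,160,.13))
print(get_obs())
for P in([.6,.2,.128],[.6,.22,.128]):print(proj(T,P))
E
```

```text
hub top (array([0.456 , 0.2384, 0.1163]), np.float64(0.0104)) [0.45852734 0.23188916 0.128     ] [0.46191865 0.24953183 0.128     ]
mouth (array([ 0.4993, -0.2419,  0.1324]), np.float64(0.0092)) [ 0.50344787 -0.24504486  0.13      ] [ 0.49449246 -0.24148123  0.13      ]
{'time_s': 0.9, 'qpos': array([-75.45263237,  18.39042632,  -4.01657227,  83.10847423,
         1.2949263 ,  78.54126351,  -3.25913302]), 'joint_velocities': array([ 0.0233959 ,  0.02631511,  0.09933888, -0.00602374, -0.09578246,
        0.03737918,  0.02190927]), 'effort': array([ 1.82555832e-04, -4.91098022e+01, -4.03326256e-01, -3.12774646e+01,
       -6.37807650e-02,  3.33791098e-02,  1.81892193e-05]), 'tool_pos': array([0.15440619, 0.63140594, 0.22259548]), 'tool_rot': array([1.79995031e+02, 2.59922003e-03, 1.66262749e+02]), 'force': array([-0.23602191, -0.54552016,  0.50781853]), 'wrist_torque': array([-0.00800378, -0.03649708, -0.00275205]), 'grasp_force': 0.0, 'grip_width': 0.08727904836513435}
(np.float64(205.0287725085564), np.float64(197.63010373809738))
(np.float64(198.14712696812597), np.float64(197.81607722192786))
```

View pics/crop1.png

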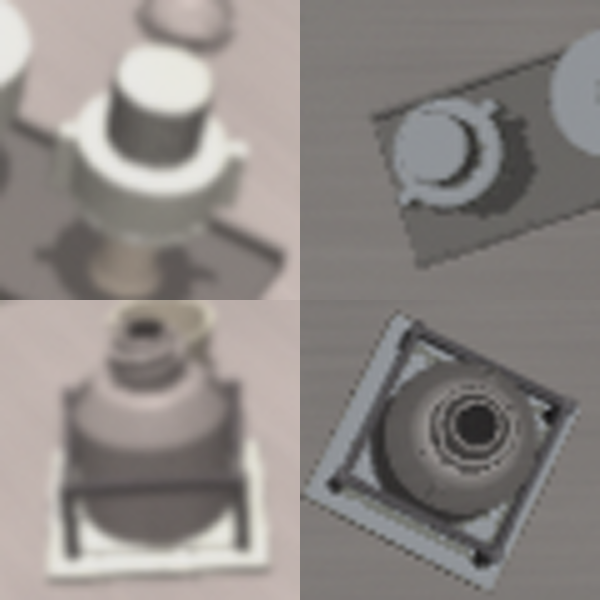

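Crop: left pair shows the grey-metal cap with its dark knurled hub and two ears on the end peg (hub top at scene 397.6,253.6, top 190.4,249.4). The ears run along image up-right/down-left. The lower pair shows the threaded flask in its holder, with its mouth at top 362.4,227 and scene 262.4,160.4.

```bash
cat >> h.py <<'E'
from scipy.spatial.transform import Rotation as Ro
def plan(x,y,z,yaw,n,g=.087,dyaw=None):
    """tool-frame rows from the present pose to world xyz,yaw (tool down); dyaw = signed world turn"""
    s=get_obs();p=np.array(s["tool_pos"]);R=Ro.from_euler("xyz",s["tool_rot"],degrees=True)
    y0=s["tool_rot"][2]
    if dyaw is None:dyaw=(yaw-y0+180)%360-180
    d=(np.array([x,y,z])-p)/n
    for i in range(n):
        Ri=Ro.from_euler("xyz",[180,0,y0+dyaw*i/n],degrees=True)
        t=Ri.inv().apply(d);print([*[round(float(v),4)+0. for v in t],0,0,round(float(-np.radians(dyaw)/n),4),g],end=",")
    print()
def tri(S,p,T,q):
    (o1,d1),(o2,d2)=ray(S,*p),ray(T,*q);A=np.stack([d1,-d2],1);k=np.linalg.lstsq(A,o2-o1,rcond=None)[0]
    x,y=o1+k[0]*d1,o2+k[1]*d2;return ((x+y)/2).round(4),np.linalg.norm(x-y).round(4)
E
python3 - <<'E'
from h import *
S=read_camera("scene");T=read_camera("top")
print("hub top",tri(S,(397.6,253.6),T,(190.4,249.4)),at(T,190.4,249.4,.128),at(S,397.6,253.6,.128))
print("mouth",tri(S,(262.4,160.4),T,(362.4,227)),at(T,362.4,227,.13),at(S,262.4,160.4,.13))
plan(.452,.241,.25,-97,12,dyaw=97)
E
```

```text
hub top (array([0.452 , 0.2414, 0.1258]), np.float64(0.0004)) [0.45192132 0.24068407 0.128     ] [0.45374058 0.24296896 0.128     ]
mouth (array([ 0.5023, -0.2454,  0.1297]), np.float64(0.0027)) [ 0.50341835 -0.24617565  0.13      ] [ 0.50173167 -0.24376253  0.13      ]
[-0.0318, -0.0257, -0.0023, 0, 0, -0.1411, 0.087],[-0.0279, -0.0299, -0.0023, 0, 0, -0.1411, 0.087],[-0.0234, -0.0336, -0.0023, 0, 0, -0.1411, 0.087],[-0.0184, -0.0365, -0.0023, 0, 0, -0.1411, 0.087],[-0.0131, -0.0387, -0.0023, 0, 0, -0.1411, 0.087],[-0.0076, -0.0402, -0.0023, 0, 0, -0.1411, 0.087],[-0.0018, -0.0409, -0.0023, 0, 0, -0.1411, 0.087],[0.0039, -0.0407, -0.0023, 0, 0, -0.1411, 0.087],[0.0096, -0.0398, -0.0023, 0, 0, -0.1411, 0.087],[0.0151, -0.038, -0.0023, 0, 0, -0.1411, 0.087],[0.0203, -0.0355, -0.0023, 0, 0, -0.1411, 0.087],[0.0251, -0.0323, -0.0023, 0, 0, -0.1411, 0.087],
```

Excellent consistency (heights match 128 and 130 mm).

Request:
{"method": "play_rows", "body": {
  "steps": [
    [[-0.032,-0.026,-0.0023,0,0,-0.141,0.087],[-0.028,-0.03,-0.0023,0,0,-0.141,0.087],[-0.023,-0.034,-0.0023,0,0,-0.141,0.087],[-0.018,-0.0365,-0.0023,0,0,-0.141,0.087],[-0.013,-0.039,-0.0023,0,0,-0.141,0.087],[-0.0075,-0.04,-0.0023,0,0,-0.141,0.087],[-0.002,-0.041,-0.0023,0,0,-0.141,0.087],[0.004,-0.041,-0.0023,0,0,-0.141,0.087],[0.0095,-0.04,-0.0023,0,0,-0.141,0.087],[0.015,-0.038,-0.0023,0,0,-0.141,0.087],[0.02,-0.0355,-0.0023,0,0,-0.141,0.087],[0.025,-0.032,-0.0023,0,0,-0.141,0.087]]
  ]
}}

```text
time_s: 2.2
tool_pos: [0.4516, 0.2396, 0.2506]
tool_rot: [-180.0, 0.0, -96.7]
force: [1.0, 0.8, -0.5]
grip_width: 0.087
grasp_force: 0.0
```

Request:
{"method": "play_rows", "body": {
  "steps": [
    [[0,0,0,0,0,0,0.087],[0,0,0,0,0,0,0.087],[0,0,0,0,0,0,0.087]]
  ]
}}

```text
time_s: 2.5
tool_pos: [0.4499, 0.2422, 0.25]
tool_rot: [180.0, 0.0, -97.0]
force: [0.1, -0.3, -0.1]
grip_width: 0.0869
grasp_force: 0.0
```

```bash
python3 - <<'E'
from h import *
s=get_obs();print(s["time_s"],s["qpos"].round(1),s["tool_pos"].round(4),s["tool_rot"].round(1))
W=read_camera("wrist");cv2.imwrite("pics/w1.png",W["frame"][:,:,::-1])
for d in silhouettes("wrist","cap_hub")[:3]:
    v,u=np.nonzero(d["pixels"]);print(d["p"],d["extent"],u.mean(),v.mean())
print(proj(W,[.452,.241,.128]))
plan(.452,.241,.25,-97,3)
E
```

```text
2.5 [-4.320e+01  4.000e-01  1.200e+01  1.006e+02 -1.000e-01  7.890e+01
  1.419e+02] [0.4499 0.2422 0.25  ] [180.   0. -97.]
0.94 [239.2, 157.8, 307.5, 227.7] 272.69972031528096 190.49148232901092
0.8 [364.1, 165.0, 437.0, 224.9] 400.25098039215686 194.98763197586726
0.75 [193.8, 274.9, 247.7, 342.2] 217.1573564122738 322.9661683713611
(np.float64(272.5384676052831), np.float64(203.71396052710836))
[0.0004, -0.0008, 0.0, 0, 0, 0.0005, 0.087],[0.0004, -0.0008, 0.0, 0, 0, 0.0005, 0.087],[0.0004, -0.0008, 0.0, 0, 0, 0.0005, 0.087],
```

View pics/w1.png

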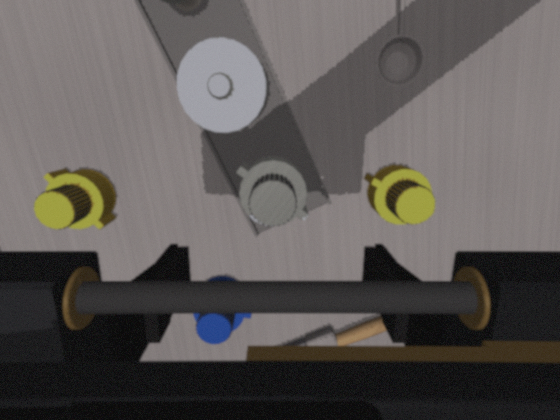

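Wrist picture: grey knurled hub's top circle at about (273,204), which agrees with the prediction at (272.5,203.7). Ears are at about (243,173) and (304,215). The yellow and blue look-alikes are well aside.

Request:
{"method": "play_rows", "body": {
  "steps": [
    [[0.0012,-0.0024,0,0,0,0,0.07],[0,0,0.03,0,0,0,0.07],[0,0,0.035,0,0,0,0.07],[0,0,0.035,0,0,0,0.07],[0,0,0.025,0,0,0,0.07],[0,0,0.015,0,0,0,0.07],[0,0,0.009,0,0,0,0.07],[0,0,0.004,0,0,0,0.07],[0,0,0,0,0,0,0.07],[0,0,0,0,0,0,0.07]]
  ]
}}

```text
time_s: 3.6
tool_pos: [0.4536, 0.24, 0.098]
tool_rot: [-179.9, 0.1, -97.0]
force: [0.2, 0.4, 0.7]
grip_width: 0.0697
grasp_force: 0.0
```

Request:
{"method": "play_rows", "body": {
  "force": 40,
  "steps": [
    [[0,0,0,0,0,0,0.03],[0,0,0,0,0,0,0.03],[0,0,0,0,0,0,0.03],[0,0,0,0,0,0,0.03],[0,0,0,0,0,0,0.03],[0,0,0,0,0,0,0.03]]
  ]
}}

```text
time_s: 4.2
tool_pos: [0.4529, 0.2396, 0.0972]
tool_rot: [180.0, 0.0, -97.0]
force: [-0.4, -0.6, 1.3]
grip_width: 0.0394
grasp_force: 40.0
```

Request:
{"method": "play_rows", "body": {
  "steps": [
    [[0,0,-0.008,0,0,0,0.03],[0,0,-0.015,0,0,0,0.03],[0,0,-0.02,0,0,0,0.03],[0,0,-0.025,0,0,0,0.03],[0,0,-0.025,0,0,0,0.03],[0,0,-0.025,0,0,0,0.03],[0,0,-0.02,0,0,0,0.03],[0,0,-0.01,0,0,0,0.03],[0,0,0,0,0,0,0.03],[0,0,0,0,0,0,0.03]]
  ]
}}

```text
time_s: 5.2
tool_pos: [0.4525, 0.2393, 0.2442]
tool_rot: [179.9, -0.0, -97.0]
force: [-0.3, 0.3, -2.0]
grip_width: 0.0393
grasp_force: 40.0
```

```bash
python3 - <<'E'
from h import *
s=get_obs();print(s["time_s"],s["qpos"].round(1),s["tool_pos"].round(4),s["tool_rot"].round(1),s["force"].round(1),s["grip_width"])
print("A");plan(.47,0,.25,-125,8,g=.03)
E
```

```text
5.2 [-43.    0.8  12.3 101.   -0.2  78.3 142.3] [0.4525 0.2393 0.2442] [179.9  -0.  -97. ] [-0.3  0.3 -2. ] 0.03929741920780723
A
[0.0294, -0.0058, -0.0007, 0, 0, 0.061, 0.03],[0.029, -0.0076, -0.0007, 0, 0, 0.061, 0.03],[0.0285, -0.0094, -0.0007, 0, 0, 0.061, 0.03],[0.0279, -0.0111, -0.0007, 0, 0, 0.061, 0.03],[0.0271, -0.0128, -0.0007, 0, 0, 0.061, 0.03],[0.0263, -0.0144, -0.0007, 0, 0, 0.061, 0.03],[0.0254, -0.016, -0.0007, 0, 0, 0.061, 0.03],[0.0244, -0.0175, -0.0007, 0, 0, 0.061, 0.03],
```

Request:
{"method": "play_rows", "body": {
  "steps": [
    [[0.029,-0.006,0,0,0,0.061,0.03],[0.034,-0.009,0,0,0,0.061,0.03],[0.04,-0.013,0,0,0,0.061,0.03],[0.042,-0.017,0,0,0,0.061,0.03],[0.042,-0.02,0,0,0,0.061,0.03],[0.042,-0.022,0,0,0,0.061,0.03],[0.042,-0.025,0,0,0,0.061,0.03],[0.035,-0.025,0,0,0,0.061,0.03],[0.02,-0.015,0,0,0,0,0.03],[0,0,0,0,0,0,0.03],[0,0,0,0,0,0,0.03]]
  ]
}}

```text
time_s: 6.3
tool_pos: [0.4759, -0.1226, 0.244]
tool_rot: [179.9, 0.0, -125.1]
force: [0.4, 0.6, -1.4]
grip_width: 0.0392
grasp_force: 40.0
```

```bash
python3 - <<'E'
from h import *
s=get_obs();print(s["time_s"],s["qpos"].round(1),s["tool_pos"].round(4),s["tool_rot"].round(1))
W=read_camera("wrist");cv2.imwrite("pics/w2.png",W["frame"][:,:,::-1])
print(proj(W,[.5023,-.2454,.13]))
for q in(0,45,90,135,180,225,270,315):
    a=np.radians(q);print(q,np.round(proj(W,[.5023+.038*np.cos(a),-.2454+.038*np.sin(a),.09])))
for d in silhouettes("wrist","rib")[:3]:
    v,u=np.nonzero(d["pixels"]);print(d["p"],np.round(d["extent"]),u.mean(),v.mean())
E
```

```text
6.3 [-35.1  -4.   45.  104.4   2.8  78.5 154.2] [ 0.4759 -0.1226  0.244 ] [ 179.9    0.  -125.1]
(np.float64(152.4706400612228), np.float64(97.99958254339225))
0 [135. 126.]
45 [165. 144.]
90 [196. 137.]
135 [212. 108.]
180 [203.  73.]
225 [172.  52.]
270 [138.  61.]
315 [123.  92.]
0.8 [108.  31. 256. 166.] 183.95923455712773 98.53057408215422
```

View pics/w2.png

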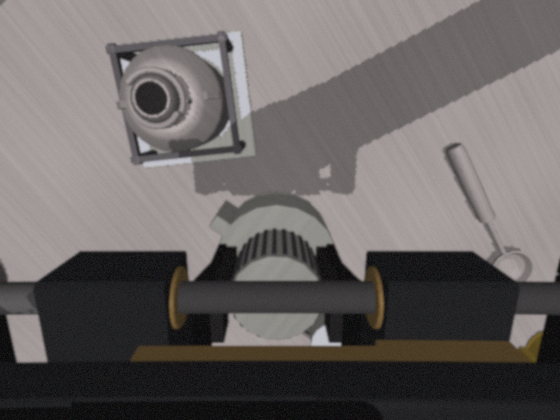

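Wrist picture: the flask mouth is at (151,97), predicted (152.5,98). Ribs are at about (122,103) and (205,98), giving rib yaw ≈150°. The held cap's ear at (228,217) is about +53° from tool x.

```bash
python3 - <<'E'
from h import *
W=read_camera("wrist")
print(at(W,151.5,97.3,.13), np.round(ray(W,280,210),3))
for P in [(122,103),(205,98)]:
    q=at(W,*P,.09);print(q,np.degrees(np.arctan2(q[1]+.2454,q[0]-.5023)))
plan(.5025,-.2455,.235,70,20,g=.03,dyaw=-165)
E
```

```text
[ 0.50419943 -0.24350739  0.13      ] [[ 0.434 -0.181  0.406]
 [ 0.142  0.226 -0.964]]
[ 0.53811352 -0.26327868  0.09      ] -26.52910475978383
[ 0.47700469 -0.22604016  0.09      ] 142.5712530789832
[0.0044, -0.0046, 0.0005, 0, 0, 0.144, 0.03],[0.0037, -0.0052, 0.0005, 0, 0, 0.144, 0.03],[0.0029, -0.0057, 0.0005, 0, 0, 0.144, 0.03],[0.0021, -0.0061, 0.0005, 0, 0, 0.144, 0.03],[0.0012, -0.0063, 0.0005, 0, 0, 0.144, 0.03],[0.0003, -0.0064, 0.0005, 0, 0, 0.144, 0.03],[-0.0006, -0.0064, 0.0005, 0, 0, 0.144, 0.03],[-0.0016, -0.0062, 0.0005, 0, 0, 0.144, 0.03],[-0.0024, -0.0059, 0.0005, 0, 0, 0.144, 0.03],[-0.0033, -0.0055, 0.0005, 0, 0, 0.144, 0.03],[-0.004, -0.005, 0.0005, 0, 0, 0.144, 0.03],[-0.0047, -0.0044, 0.0005, 0, 0, 0.144, 0.03],[-0.0053, -0.0037, 0.0005, 0, 0, 0.144, 0.03],[-0.0057, -0.0029, 0.0005, 0, 0, 0.144, 0.03],[-0.0061, -0.002, 0.0005, 0, 0, 0.144, 0.03],[-0.0063, -0.0011, 0.0005, 0, 0, 0.144, 0.03],[-0.0064, -0.0002, 0.0005, 0, 0, 0.144, 0.03],[-0.0064, 0.0007, 0.0005, 0, 0, 0.144, 0.03],[-0.0062, 0.0016, 0.0005, 0, 0, 0.144, 0.03],[-0.0059, 0.0025, 0.0005, 0, 0, 0.144, 0.03],
```

Request:
{"method": "play_rows", "body": {
  "steps": [
    [[0.0044,-0.0046,0,0,0,0.144,0.03],[0.0037,-0.0052,0,0,0,0.144,0.03],[0.003,-0.0057,0,0,0,0.144,0.03],[0.002,-0.006,0,0,0,0.144,0.03],[0.0012,-0.0063,0,0,0,0.144,0.03],[0.0003,-0.0064,0,0,0,0.144,0.03],[-0.0006,-0.0064,0,0,0,0.144,0.03],[-0.0016,-0.0062,0,0,0,0.144,0.03],[-0.0024,-0.006,0,0,0,0.144,0.03],[-0.0033,-0.0055,0,0,0,0.144,0.03],[-0.004,-0.005,0,0,0,0.144,0.03],[-0.0047,-0.0044,0,0,0,0.144,0.03]]
  ]
}}

```text
time_s: 7.65
tool_pos: [0.4923, -0.1961, 0.2446]
tool_rot: [-180.0, -0.1, 135.9]
force: [0.1, 0.3, -1.7]
grip_width: 0.0392
grasp_force: 40.0
```

Request:
{"method": "play_rows", "body": {
  "steps": [
    [[-0.0053,-0.0037,0,0,0,0.144,0.03],[-0.0057,-0.003,0,0,0,0.144,0.03],[-0.006,-0.002,0,0,0,0.144,0.03],[-0.0063,-0.001,0,0,0,0.144,0.03],[-0.0064,0,0,0,0,0.144,0.03],[-0.0064,0.0007,0,0,0,0.144,0.03],[-0.0062,0.0016,0,0,0,0.144,0.03],[-0.006,0.0025,0,0,0,0.144,0.03],[0,0,0,0,0,0,0.03],[0,0,0,0,0,0,0.03],[0,0,0,0,0,0,0.03]]
  ]
}}

```text
time_s: 8.75
tool_pos: [0.5021, -0.2472, 0.2447]
tool_rot: [-180.0, -0.0, 70.2]
force: [0.1, 0.1, -1.6]
grip_width: 0.0387
grasp_force: 40.0
```

```bash
python3 - <<'E'
from h import *
s=get_obs();print(s["time_s"],s["qpos"].round(1),s["tool_pos"].round(4),s["tool_rot"].round(1),s["force"].round(1))
S=read_camera("scene");T=read_camera("top");W=read_camera("wrist")
x,y,z=s["tool_pos"]
f=lambda im,u,v,r:cv2.resize(im[v-r:v+r,u-r:u+r,::-1],(400,400),interpolation=cv2.INTER_CUBIC)
cv2.imwrite("pics/w3.png",np.hstack([f(S["frame"],263,140,45),cv2.resize(W["frame"][130:410,140:420,::-1],(400,400))]))
plan(.503,-.245,.235,70,1,g=.03)
E
```

```text
8.75 [-27.4   9.6  57.3  96.   -8.3  78.9  11.3] [ 0.5021 -0.2472  0.2447] [-180.    -0.    70.2] [ 0.1  0.1 -1.6]
[0.0031, 0.0, 0.01, 0, 0, 0.0017, 0.03],
```

View pics/w3.png

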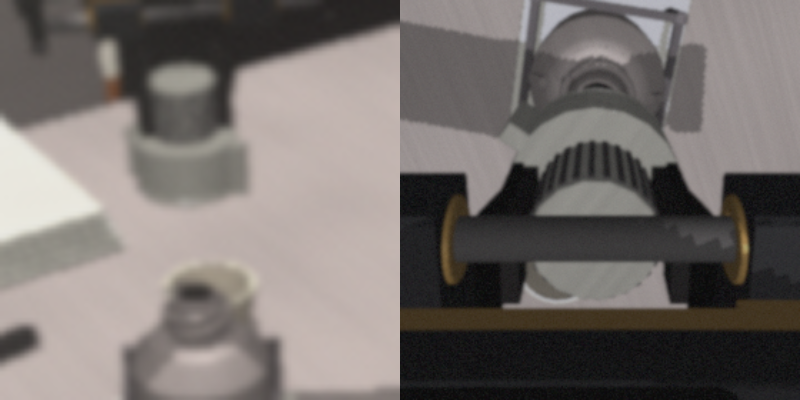

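Left crop shows the cap upright in the grip over the flask (hub top at crop 183,80; mouth at 195,292). Right crop shows its ear at (510,135), as expected.

```bash
python3 - <<'E'
from h import *
S=read_camera("scene")
print(proj(S,[.5021,-.2472,.2755]),"seen",218+183/4.444,95+80/4.444, at(S,218+183/4.444,95+80/4.444,.2755))
print(proj(S,[.503,-.245,.13]),"seen",218+195/4.444,95+292/4.444, at(S,218+195/4.444,95+292/4.444,.13))
E
```

```text
(np.float64(258.2894322190037), np.float64(112.29536095281503)) seen 259.1791179117912 113.001800180018 [ 0.50237348 -0.2418369   0.2755    ]
(np.float64(261.8004438902621), np.float64(160.34675258147354)) seen 261.8793879387939 160.7065706570657 [ 0.50379853 -0.24311214  0.13      ]
```

Request:
{"method": "play_rows", "body": {
  "steps": [
    [[0.0019,0,0.01,0,0,0,0.03],[0,0,0.02,0,0,0,0.03],[0,0,0.02,0,0,0,0.03],[0,0,0.013,0,0,0,0.03],[0,0,0.006,0,0,0,0.03],[0,0,0.003,0,0,0,0.03],[0,0,0.003,0,0,0,0.03],[0,0,0,0,0,0,0.03]]
  ]
}}

```text
time_s: 9.75
tool_pos: [0.5027, -0.2467, 0.1703]
tool_rot: [180.0, -0.0, 70.0]
force: [0.4, -0.1, -0.6]
grip_width: 0.0393
grasp_force: 40.0
```

Request:
{"method": "play_rows", "body": {
  "steps": [
    [[0,0,0.003,0,0,0,0.03],[0,0,0.003,0,0,0,0.03],[0,0,0.002,0,0,0,0.03],[0,0,0,0,0,0,0.03],[0,0,0,0,0,0,0.03]]
  ]
}}

```text
time_s: 10.25
tool_pos: [0.5035, -0.2454, 0.1624]
tool_rot: [179.9, -0.1, 70.0]
force: [1.6, 2.4, -0.1]
grip_width: 0.0392
grasp_force: 40.0
```

Request:
{"method": "play_rows", "body": {
  "steps": [
    [[0.001,0,0.002,0,0,0,0.03],[0,0,0.002,0,0,0,0.03],[0,0,0.002,0,0,0,0.03],[0,0,0,0,0,0,0.03]]
  ]
}}

```text
time_s: 10.65
tool_pos: [0.5041, -0.2453, 0.156]
tool_rot: [179.9, -0.0, 70.0]
force: [5.1, 2.3, -2.4]
grip_width: 0.039
grasp_force: 40.0
```

Request:
{"method": "play_rows", "body": {
  "steps": [
    [[0,0,0.002,0,0,0,0.03],[0,0,0.002,0,0,0,0.03],[0,0,0,0,0,0,0.03]]
  ]
}}

```text
time_s: 10.95
tool_pos: [0.5035, -0.2449, 0.1517]
tool_rot: [180.0, -0.1, 70.0]
force: [4.5, 3.2, -1.3]
grip_width: 0.0393
grasp_force: 40.0
```

Request:
{"method": "play_rows", "body": {
  "steps": [
    [[0.0005,0.001,0.001,0,0,0,0.03],[0,0,0.001,0,0,0,0.03],[0,0,0.001,0,0,0,0.03],[0,0,0,0,0,0,0.03],[0,0,0,0,0,0,0.03]]
  ]
}}

```text
time_s: 11.45
tool_pos: [0.5039, -0.2452, 0.1493]
tool_rot: [-180.0, -0.0, 70.0]
force: [2.3, 4.2, 5.7]
grip_width: 0.0393
grasp_force: 40.0
```

Request:
{"method": "play_rows", "body": {
  "steps": [
    [[0.0005,0,0.0005,0,0,0.14,0.03],[0,0,0.0005,0,0,0.14,0.03],[0,0,0.0005,0,0,0.14,0.03],[0,0,0.0005,0,0,0.14,0.03]]
  ]
}}

```text
time_s: 11.85
tool_pos: [0.504, -0.2448, 0.1474]
tool_rot: [-180.0, -0.0, 37.6]
force: [2.0, 4.4, 4.5]
grip_width: 0.0394
grasp_force: 40.0
```

Request:
{"method": "play_rows", "body": {
  "steps": [
    [[0,0,0.0005,0,0,0.14,0.03],[0,0,0.0005,0,0,0.14,0.03],[0,0,0.0005,0,0,0.14,0.03],[0,0,0,0,0,0,0.03]]
  ]
}}

```text
time_s: 12.25
tool_pos: [0.5046, -0.2456, 0.1458]
tool_rot: [179.9, -0.0, 13.8]
force: [3.9, 2.0, 2.0]
grip_width: 0.0389
grasp_force: 40.0
```

Request:
{"method": "play_rows", "body": {
  "steps": [
    [[0,0,0.0006,0,0,0.14,0.03],[0,0,0.0005,0,0,0.14,0.03],[0,0,0.0005,0,0,0.14,0.03],[0,0,0.0005,0,0,0.14,0.03],[0,0,0.0005,0,0,0.14,0.03],[0,0,0,0,0,0,0.03]]
  ]
}}

```text
time_s: 12.85
tool_pos: [0.5044, -0.2464, 0.1433]
tool_rot: [179.9, -0.1, -26.2]
force: [3.1, 0.5, 1.6]
grip_width: 0.0392
grasp_force: 40.0
```

```bash
python3 - <<'E'
from h import *
s=get_obs();print(s["qpos"].round(1),s["tool_pos"].round(4),s["tool_rot"].round(1),s["force"].round(1),s["wrist_torque"].round(2))
E
```

```text
[-34.   21.1  69.1 103.7 -20.9  69.6 -74.8] [ 0.5044 -0.2464  0.1433] [ 1.799e+02 -1.000e-01 -2.620e+01] [3.1 0.5 1.6] [ 0.05 -0.99 -0.05]
```

Request:
{"method": "play_rows", "body": {
  "steps": [
    [[0,0,0.0005,0,0,0.14,0.03],[0,0,0.0005,0,0,0.14,0.03],[0,0,0.0005,0,0,0.14,0.03],[0,0,0,0,0,0,0.03]]
  ]
}}

```text
time_s: 13.25
tool_pos: [0.5042, -0.2464, 0.1414]
tool_rot: [179.9, -0.1, -50.1]
force: [4.6, -0.7, -2.3]
grip_width: 0.0393
grasp_force: 40.0
```

```bash
cat > st.py <<'E'
from h import *
s=get_obs();print(s["time_s"],s["qpos"].round(1),s["tool_pos"].round(4),s["tool_rot"].round(1),s["force"].round(1),s["wrist_torque"].round(2))
E
python3 st.py
```

```text
13.25 [-34.3  21.6  69.7 103.9 -21.5  69.6 -98.3] [ 0.5042 -0.2464  0.1414] [ 1.799e+02 -1.000e-01 -5.010e+01] [ 4.6 -0.7 -2.3] [-0.26 -1.03 -0.02]
```

Request:
{"method": "play_rows", "body": {
  "steps": [
    [[0,0,0.0005,0,0,0.14,0.03],[0,0,0.0005,0,0,0.14,0.03],[0,0,0,0,0,0,0.03],[0,0,0,0,0,0,0.03]]
  ]
}}

```text
time_s: 13.65
tool_pos: [0.5038, -0.2468, 0.1413]
tool_rot: [180.0, -0.1, -66.1]
force: [1.6, -0.4, 5.8]
grip_width: 0.039
grasp_force: 40.0
```

```bash
python3 st.py
```

```text
13.65 [ -34.4   21.8   70.   103.9  -21.8   69.7 -114. ] [ 0.5038 -0.2468  0.1413] [ 1.80e+02 -1.00e-01 -6.61e+01] [ 1.6 -0.4  5.8] [-0.13 -0.4  -0.07]
```

Request:
{"method": "play_rows", "body": {
  "steps": [
    [[0,0,0,0,0,0.1,0.03],[0,0,0,0,0,0.1,0.03],[0,0,0,0,0,0,0.03]]
  ]
}}

```text
time_s: 13.95
tool_pos: [0.5036, -0.2464, 0.1412]
tool_rot: [180.0, -0.1, -77.6]
force: [1.5, 0.7, 6.1]
grip_width: 0.0392
grasp_force: 40.0
```

```bash
python3 - <<'E'
exec(open("st.py").read())
W=read_camera("wrist");S=read_camera("scene")
cv2.imwrite("pics/w4.png",np.hstack([cv2.resize(S["frame"][120:210,218:308,::-1],(400,400),interpolation=cv2.INTER_CUBIC),cv2.resize(W["frame"][60:410,100:450,::-1],(400,400))]))
E
```

```text
13.95 [ -34.5   21.9   70.1  103.9  -21.9   69.7 -125.5] [ 0.5036 -0.2464  0.1412] [ 1.80e+02 -1.00e-01 -7.76e+01] [1.5 0.7 6.1] [ 0.11 -0.28 -0.09]
```

View pics/w4.png

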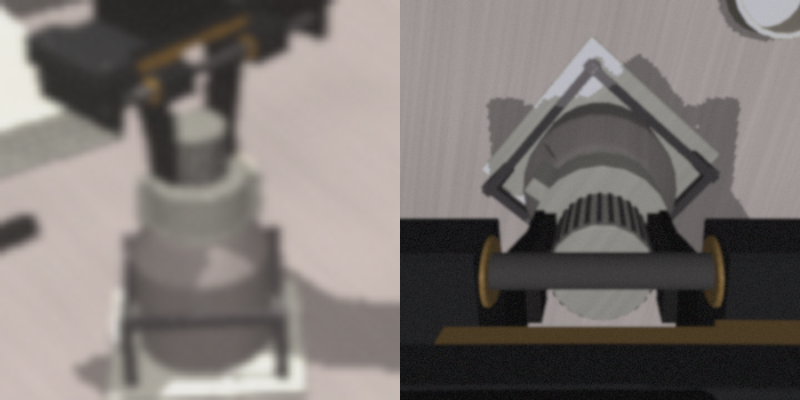

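Left crop: cap level on the neck. Right crop: cap ear at (540,190), with a rib (dark streak) at (550,152) just clockwise of it, so a few degrees remain.

Request:
{"method": "play_rows", "body": {
  "steps": [
    [[0,0,0.0003,0,0,0.08,0.03],[0,0,0,0,0,0.08,0.03],[0,0,0,0,0,0,0.03]]
  ]
}}

```text
time_s: 14.35
tool_pos: [0.5037, -0.2465, 0.1412]
tool_rot: [180.0, -0.1, -86.7]
force: [1.8, 1.2, 8.9]
grip_width: 0.0391
grasp_force: 40.0
```

```bash
python3 st.py
```

```text
14.35 [ -34.5   22.    70.2  103.9  -21.9   69.8 -134.5] [ 0.5037 -0.2465  0.1412] [ 1.80e+02 -1.00e-01 -8.67e+01] [1.8 1.2 8.9] [ 0.13 -0.18  0.45]
```

Request:
{"method": "play_rows", "body": {
  "force": 60,
  "steps": [
    [[0,0,0,0,0,0,0.03],[0,0,0,0,0,0,0.03],[0,0,0,0,0,0.03,0.03],[0,0,0,0,0,0.03,0.03],[0,0,0,0,0,0,0.03]]
  ]
}}

```text
time_s: 14.85
tool_pos: [0.5037, -0.2464, 0.1412]
tool_rot: [179.9, -0.1, -89.8]
force: [-1.1, 0.0, 8.7]
grip_width: 0.0389
grasp_force: 60.0
```

```bash
python3 st.py
```

```text
14.85 [ -34.5   22.    70.2  103.9  -21.9   69.8 -137.7] [ 0.5037 -0.2464  0.1412] [ 1.799e+02 -1.000e-01 -8.980e+01] [-1.1  0.   8.7] [ 0.04 -0.06  1.61]
```

Hard stop: torque rose to 1.6 N m, hub about 26 mm above the mouth. Backing off 90° from the contact yaw (≈-85.5°) to ≈+4.5°.

Request:
{"method": "play_rows", "body": {
  "steps": [
    [[0,0,-0.0003,0,0,-0.08,0.03],[0,0,-0.0007,0,0,-0.14,0.03],[0,0,-0.0006,0,0,-0.14,0.03],[0,0,-0.0005,0,0,-0.14,0.03],[0,0,-0.0005,0,0,-0.14,0.03],[0,0,-0.0005,0,0,-0.14,0.03],[0,0,0,0,0,0,0.03]]
  ]
}}

```text
time_s: 15.55
tool_pos: [0.5041, -0.2462, 0.1433]
tool_rot: [180.0, -0.1, -45.3]
force: [4.5, 0.2, -0.8]
grip_width: 0.039
grasp_force: 60.0
```

```bash
python3 st.py
```

```text
15.55 [-28.1  16.9  60.3 103.6 -15.7  68.4 -98.4] [ 0.5041 -0.2462  0.1433] [ 1.80e+02 -1.00e-01 -4.53e+01] [ 4.5  0.2 -0.8] [-0.27 -1.04 -0.05]
```

Request:
{"method": "play_rows", "body": {
  "steps": [
    [[0,0,-0.0005,0,0,-0.14,0.03],[0,0,-0.0005,0,0,-0.14,0.03],[0,0,-0.0005,0,0,-0.14,0.03],[0,0,-0.0006,0,0,-0.14,0.03],[0,0,-0.0005,0,0,-0.14,0.03],[0,0,-0.0006,0,0,-0.14,0.03],[0,0,0,0,0,-0.03,0.03],[0,0,0,0,0,0,0.03],[0,0,0,0,0,0,0.03]]
  ]
}}

```text
time_s: 16.45
tool_pos: [0.5044, -0.2453, 0.1463]
tool_rot: [180.0, -0.0, 4.2]
force: [5.0, 0.4, -1.8]
grip_width: 0.039
grasp_force: 60.0
```

```bash
python3 - <<'E'
exec(open("st.py").read())
S=read_camera("scene");W=read_camera("wrist")
cv2.imwrite("pics/w5.png",np.hstack([cv2.resize(S["frame"][120:210,218:308,::-1],(400,400),interpolation=cv2.INTER_CUBIC),cv2.resize(W["frame"][60:410,100:450,::-1],(400,400))]))
E
```

```text
16.45 [-21.3  14.1  51.2 103.3 -11.8  68.2 -52.3] [ 0.5044 -0.2453  0.1463] [180.   -0.    4.2] [ 5.   0.4 -1.8] [-0.03 -1.19 -0.05]
```

View pics/w5.png

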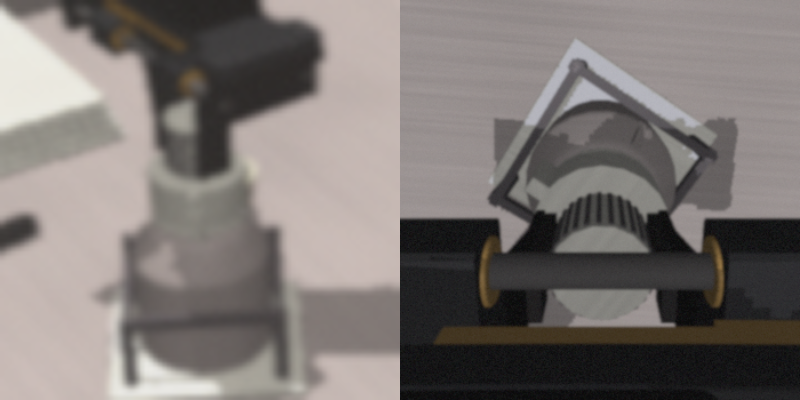

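The cap's ear at (540,190) is now square to the rib at (638,130). The hub is about 31 mm above the mouth, forces are low and the grip is held.

```bash
python3 -c "
from cell import *
print(sign_off())"
```

```text
the job is handed in; nothing more can be done
None
```

The cap is on the flask: screwed down to the hard stop, backed off about 90°, and still gripped and held still with the hub about 31 mm above the mouth. I handed the job in at about 16.5 s and the sign-off returned no verdict.

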